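Unbolt the stock chest and hold its sprung lid just below balance

ROBOT

A 6-joint arm with a two-finger parallel gripper is mounted at the origin on the work surface. World frame = base frame: x ahead of the robot, y to its left, z up, the work surface at z = 0. Lengths are in m, angles in rad, forces in N, time in s.
With the tool pointing down it reaches from about 0.325 to 0.775 m from the base axis. Payload 5.5 kg.
Tool frame: the origin (TCP) lies on the mounting face of the last link; the fingertips stand 173 mm ahead of it and the grasp point (between the pads) lies ahead of it (arm.grip_point_offset is the z of the grasp point in the tool frame, in m); z points along the fingers, x is the direction in which the jaws open and shut, and the axes are right-handed (so a half turn about z gives the same grasp; the last joint's range is limited). The gripper opens to 85 mm and grips with 20 to 120 N. Pads are 22 mm wide; open, the fingers measure 114 mm over their backs; the gripper's body (76 mm by 85 mm) begins 54 mm behind the grasp point. The pads swing forward as they close: fully open they stand 13 mm farther back than shut.
Start: joints at [-1.4, 0.091, 1.231, -0, 1.82, -0.057], TCP at [0.135, -0.585, 0.405] pointing down, gripper open.
Joint ranges: [-2.87, 2.87], [-0.86, 2.18], [0.17, 2.46], [-1.51, 4.65], [0.06, 2.69], [-2.65, 2.65]. Speed limits (rad/s): [2.57, 2.57, 3.01, 3.14, 3.14, 3.14].

INTERFACE

Orientations are given as a unit quaternion [x, y, z, w].
In Python, from cell import arm gives the robot as it stands.
- The arm moves only by the tool carry_out, never from a script. Its argument "plan" is a list of rows, each an object with "delta_pos": the shift along the tool's x, y, z in m, a list of three; "dr": the turn, a rotation vector about the tool's x, y, z in degrees, a list of three; "jaw": the closure, from 0 (fully open) to 1 (shut). In form: [{"delta_pos": [tx, ty, tz], "dr": [ax, ay, az], "jaw": jaw}, ...]. A call has 1 to 12 rows; each row is the pose to reach, as a shift and turn from the pose measured when the call began, along the tool's axes at that moment; what a row does not reach only later rows make up. A row lasts 1/8 s, in which the tool goes at most 62.5 mm and 10.7 degrees, less where a joint would pass 70% of its speed; a pose out of reach is approached as far as the arm can. A call with a gripper value outside its range is refused whole. The fingers move at their own pace and stop on an object; the grip force is fixed at half the most. Time passes only in rows, so rows that repeat a pose let the fingers close. It gives the time, the measured TCP pose, the force and the opening at its end, in the units of the state.
- arm.observe(): the state, without advancing time (a new reading comes with each control period).
- arm.capture(name): name is "scene" or "top" or "wrist"; returns a dict with "image" (384x512x3 uint8, red, green, blue), "range_z" (384x512 float32, m along the optical axis (not along the pixel's ray), 0 where there is no reading), "mtx" (3x3 intrinsics, pixels), "k1" (the pictures are not rectified: a ray, as slopes to the right and down, at radius r is drawn at 1 + k1 r^2 times it, then the intrinsics apply), "origin" and "orientation" of the camera in the world. Camera axes: x right, y down, z forward; pixel columns grow to the right and rows downward; lengths in m; the calibration is good to about 2 mm. A picture is of the moment at which its call begins.
- arm.close_job(): hands the job in, once; it reports no verdict.
The state is a dict: "clock": time; "q": joint angles; "qd": joint speeds; "joint_efforts": joint torques, N m; "tool_pos": TCP position; "orientation": TCP orientation; "contact_force": force on the tool from outside, world axes, zero at the start; "wrist_torque": the same for the moment, N m; "width": opening from 0.0 (shut) to 1.0 (fully open).
Only numpy, scipy, OpenCV 4.12 (cv2) and the standard library are available. Lean on these libraries where they do the work, as an engineer would, in place of code of your own. Each camera call takes 0.05 s, during which the arm holds its last target.

TASK

Wind the crank beside the plywood stock chest clockwise (seen from above) to its stop, about two turns, to draw back the bolt that locks the lid. Then lift the lid by its bar handle past its balance point (55 degrees open, where the springs take over), without letting it fly open, and ease it back to finish holding it still 5 to 10 degrees below that point, so that a colleague can set the lid springs. Do not let go of the lid at the end, and leave the stock around it standing where it is.

Things in the scene. Friction and masses are not known exactly. Their poses are not given: they have to be found in the camera images.
- crank_axis (a point): Point on the vertical axis of the hand crank, 163 mm above the table, level with the middle of the crank's knob. The crank sits on a grey gear housing (84 x 90 mm, 117 mm tall) fixed to the right (-y) side of the chest as the robot sees it; its steel arm turns 126 to 138 mm above the table. This point does not move. Its axes are the chest's: x points from the chest's front (handle side) to its hinge, y along the hinge to the left, z up.
- crank_knob (a point): Centre of the crank's upright black knob: 22 mm across, 48 mm tall (139 to 187 mm above the table), 45 mm from the crank axis. It spins freely on its pin, so it can be held from above while it is carried round.
- crank (a joint): Turn of the crank, rad, growing clockwise seen from above; starts between 0 and 1.2, stops at 12.57 (two turns from 0). At 0 the knob lies on the -x side of crank_axis (chest axes). Light friction (about 1.5 N at the knob); stays where it is left. Each turn draws the steel bolt 22 mm back off the lid's right edge, which it overlaps by 30 mm at 0; the bolt locks the lid until it is clear (from 8 to 8.6 rad).
- lid_hinge (a point): Middle of the lid's hinge axis, along the far top edge of the chest, 92 mm above the table; does not move. Axes as for crank_axis; the hinge axis runs along y. The chest (210 mm deep, 340 mm wide, 85 mm tall, plywood with aluminium edging) is fixed; its front wall is 200 mm in front (-x) of the hinge axis.
- lid_bar (a point): Middle of the round steel bar handle, on the bar's axis: 14 mm thick, 116 mm clear between its two brackets, parallel to the hinge, 250 mm from the hinge axis (in the lid's mid-plane). It stands 50 mm (axis) in front of the lid's front edge and of the chest's front wall, so a finger fits behind it (43 mm free, with the gripper part open); shut, it is 92 mm above the table. The lid is a board 200 x 320 x 14 mm. Its frame turns with the lid.
- lid (a joint): Opening of the lid, rad: 0 shut (lid level), grows as its front edge rises; stop at 1.5. Balance point 0.96 (55 degrees): below it the lid falls shut by itself, above it the springs push it open. Once unlocked the bar needs about 1.5 N to lift at the start and less towards the balance point; above it the springs push up to about 2 N. Let go, it stays only shut, fully open, or within about a degree of the balance point.
- jar_mid (a point): Bystander: glass cream jar with white lid, 62 mm across, 50 mm tall; this point is half-way up its axis. Leave alone.
- tall_carton_mid (a point): Bystander: pale green carton 45 x 45 x 130 mm, upright; this point is half-way up its axis. Leave alone.
- flat_carton_mid (a point): Bystander: grey carton 90 x 70 x 40 mm, lying flat; this point is half-way up its axis. Leave alone.
- pump_bottle_mid (a point): Bystander: cream-coloured pump bottle, 48 mm across, 147 mm tall; this point is half-way up its axis. Leave alone.
- tube_mid (a point): Bystander: pale green tube standing on its white cap, 42 mm wide, 122 mm tall; this point is half-way up its axis. Leave alone.
- bottle_mid (a point): Bystander: cream-coloured bottle with white cap, 44 mm across, 95 mm tall; this point is half-way up its axis. Leave alone.

How it is judged:
By the outcome, as a careful person would: the job done as asked, in the order asked, and still so for the second after the job is handed in, while the arm keeps its last pose, push and grip.
It also fails if it takes over 70 s, if anything falls off the work surface, if the arm or the gripper's body presses on something with over 40 N, if the wrist force passes 120 N, or if a joint passes its speed limit or range.

## Working session

There is one attempt and no reset: what is moved stays moved. The work goes in short steps, Python scripts to look and compute and a tool call to move; the robot and the scene stay as the last step left them, time stands still between calls to the robot, and variables do not carry over. Pictures are saved under pics/ and viewed, and the job is handed in when it is done.

Besides the shell and the picture viewer there is one more tool, called after "Call:" as name(argument=value, ...), one argument or row to a line, values as JSON. carry_out: Moves the arm, as the interface text tells. Its arguments: {"type":"object","properties":{"plan":{"type":"array","items":{"type":"object","properties":{"delta_pos":{"type":"array","items":{"type":"number"}},"dr":{"type":"array","items":{"type":"number"}},"jaw":{"type":"number"}}}}},"required":["plan"]}

```bash
ls; mkdir -p pics
python3 - <<'E'
from cell import arm
import cv2,numpy as np
s=arm.observe();print(s, arm.grip_point_offset)
for n in["scene","top","wrist"]:
    c=arm.capture(n);cv2.imwrite(f"pics/{n}0.png",c["image"][:,:,::-1]);np.savez(f"{n}0.npz",**c)
    print(n,c["mtx"].tolist(),c["k1"],c["origin"],c["orientation"])
E
```

```text
pics
{'clock': 0.0, 'q': array([-1.39971540e+00,  9.18551144e-02,  1.23190883e+00,  1.47405814e-05,
        1.81979765e+00, -5.67089977e-02]), 'qd': array([4.43909467e-04, 3.19242211e-06, 1.34067580e-04, 1.18731626e-03,
       1.37054406e-03, 1.83899748e-04]), 'joint_efforts': array([ 1.52007691e-03, -4.58724189e+01, -4.18027067e+01,  1.34022348e-04,
        1.13723768e-02, -2.18170868e-05]), 'tool_pos': array([ 0.13549924, -0.58455296,  0.40353982]), 'orientation': array([ 7.82888061e-01, -6.22161808e-01, -7.30019141e-04, -6.60533047e-04]), 'contact_force': array([-0.019212  ,  0.26560063,  0.66369449]), 'wrist_torque': array([-0.01547778, -0.02158451,  0.03005242]), 'width': 1.0017190643804217} 0.1547
scene [[398.1729874442338, 0.0, 258.6766465353697], [0.0, 398.1729874442338, 186.5079999688963], [0.0, 0.0, 1.0]] 0.004052756226026102 [1.220409   0.04941312 1.067439  ] [ 0.66038229  0.68411431 -0.222785   -0.2150574 ]
top [[375.77591202198136, 0.0, 264.9785262408835], [0.0, 375.77591202198136, 189.07082441230452], [0.0, 0.0, 1.0]] -0.10016886682653775 [0.32755344 0.01682944 1.13373736] [ 0.71470629 -0.69155415  0.072718   -0.07523213]
wrist [[307.2574838328772, 0.0, 259.77636986836586], [0.0, 307.2574838328772, 196.37553004705813], [0.0, 0.0, 1.0]] -0.06185717583036269 [ 0.20123042 -0.56966673  0.37147446] [ 0.77567748 -0.6166509  -0.08458453  0.10445847]
```

View pics/scene0.png

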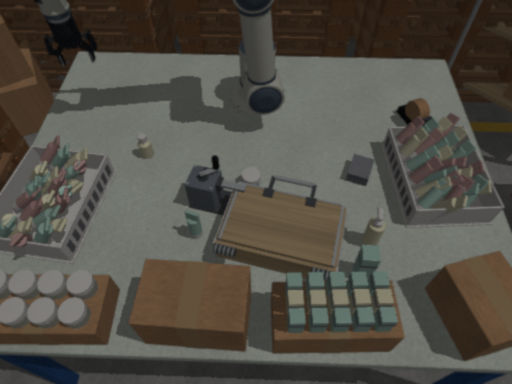

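View pics/top0.png

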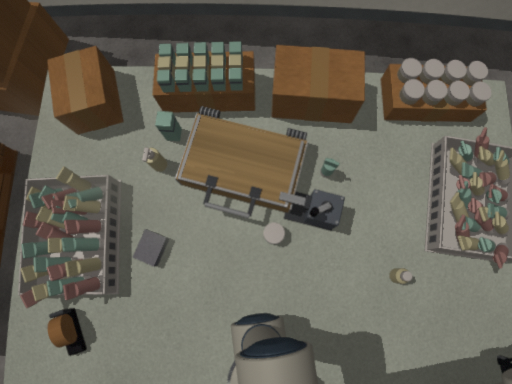

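View pics/wrist0.png

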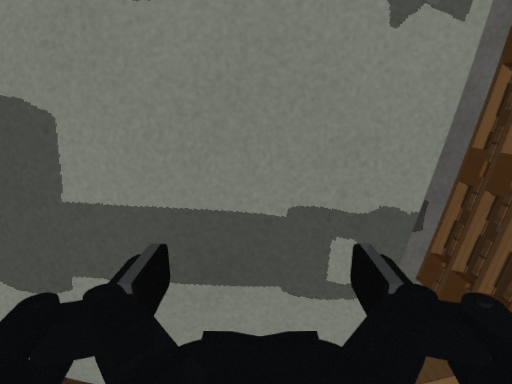

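The scene view shows the chest at about (280,230) and the crank housing at (205,188). In the top view the chest is at (243,160), the bar near (235,212), the crank near (318,208) and the jar at (274,233), close to the bar. I'll zoom in and build helpers.

```bash
cat > h.py <<'E'
import numpy as np,cv2
from scipy.spatial.transform import Rotation as R
def load(n): 
    d=np.load(n); return {k:d[k] for k in d.files}
def ray(c,u,v):
    K=c["mtx"];k=float(c["k1"]);d=np.array([(u-K[0,2])/K[0,0],(v-K[1,2])/K[1,1]])
    s=d.copy()
    for _ in range(20): s=d/(1+k*(s@s))
    r=R.from_quat(c["orientation"]).apply([s[0],s[1],1.]); return c["origin"],r
def onz(c,u,v,z):
    o,r=ray(c,u,v); return o+r*(z-o[2])/r[2]
def proj(c,p):
    q=R.from_quat(c["orientation"]).inv().apply(np.atleast_2d(p)-c["origin"]); s=q[:,:2]/q[:,2:]
    s=s*(1+float(c["k1"])*(s**2).sum(1,keepdims=True)); K=c["mtx"]
    return np.c_[s[:,0]*K[0,0]+K[0,2],s[:,1]*K[1,1]+K[1,2]]
def cloud(c):
    h,w=c["range_z"].shape;K=c["mtx"];k=float(c["k1"])
    u,v=np.meshgrid(np.arange(w),np.arange(h));d=np.stack([(u-K[0,2])/K[0,0],(v-K[1,2])/K[1,1]],-1);s=d.copy()
    for _ in range(20): s=d/(1+k*(s**2).sum(-1,keepdims=True))
    z=c["range_z"];p=np.concatenate([s*z[...,None],z[...,None]],-1)
    return (R.from_quat(c["orientation"]).apply(p.reshape(-1,3))+c["origin"]).reshape(h,w,3)
E
python3 - <<'E'
from h import *
for n,(x0,y0,x1,y1) in {"top0":(140,100,350,255),"scene0":(170,145,400,290)}.items():
    c=load(n+".npz");im=c["image"][y0:y1,x0:x1,::-1]
    f=780/(x1-x0);im=cv2.resize(im,None,fx=f,fy=f,interpolation=cv2.INTER_CUBIC);im=np.clip(im*1.5,0,255).astype(np.uint8)
    for g in range(0,400,20):
        if x0<=g<x1: cv2.putText(im,str(g),(int((g-x0)*f),10),0,.35,(0,255,255));cv2.line(im,(int((g-x0+.5)*f),12),(int((g-x0+.5)*f),20),(0,255,255))
        if y0<=g<y1: cv2.putText(im,str(g),(0,int((g-y0+.5)*f)),0,.35,(0,255,255))
    cv2.imwrite(f"pics/{n}z.png",im[:600])
E
```

```text
(no output)
```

View pics/top0z.png

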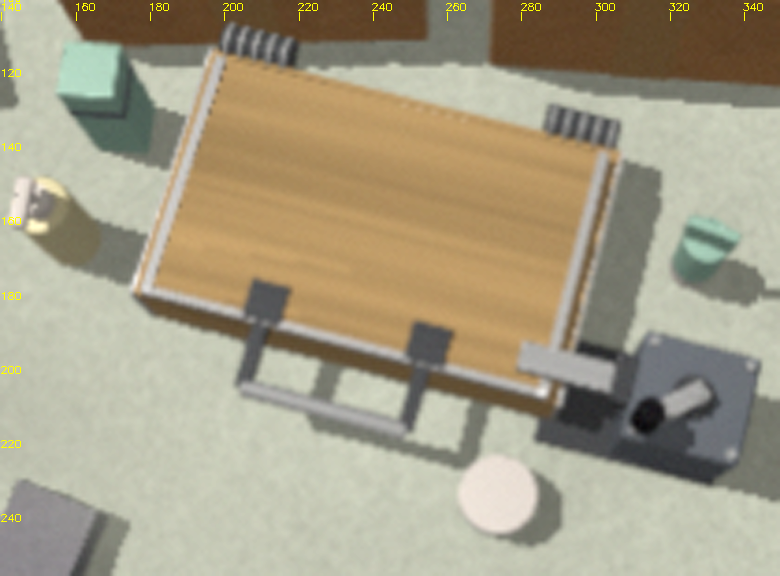

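View pics/scene0z.png

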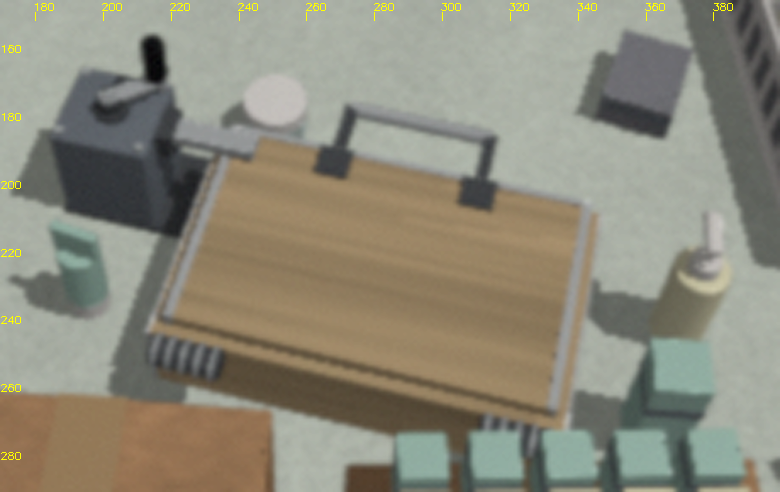

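Run:
```python
from h import *
c=load("top0.npz");P=cloud(c)
f=3.714
T=lambda x,y:(140+x/f-.4,100+y/f-.4)
S=lambda x,y:(170+x/3.391-.4,145+y/3.391-.4)
s=load("scene0.npz");Ps=cloud(s)
# lid top plane
for name,C,PP,reg in (("top",c,P,(170,300,110,210)),("scene",s,Ps,(210,350,180,270))):
    m=np.zeros(PP.shape[:2],bool);m[reg[2]:reg[3],reg[0]:reg[1]]=1
    m&=(PP[...,2]>.088)&(PP[...,2]<.108)
    im=C["image"].astype(int); wood=m&((im[...,0]-im[...,2])>35)
    pts=PP[wood]; print(name,len(pts),"z",np.median(pts[:,2]))
    r=cv2.minAreaRect(pts[:,:2].astype(np.float32));print(r,cv2.boxPoints(r).round(4).tolist())
# bar ends
for nm,C,f_,pts in(("top",c,T,[(243,388),(406,430),(324,409)]),("scene",s,S,[(350,108),(493,137),(421,122)])):
    for p in pts: print(nm,"bar",onz(C,*f_(*p),.097).round(4))
def tri(a,b):
    o1,r1=ray(c,*a);o2,r2=ray(s,*b);A=np.c_[r1,-r2];t=np.linalg.lstsq(A,o2-o1,rcond=None)[0]
    p,q=o1+r1*t[0],o2+r2*t[1];return ((p+q)/2).round(4),np.linalg.norm(p-q).round(4)
# knob top top-view; scene knob top
a=T(648,413);b=S(152,43);print("knob",onz(c,*a,.187),onz(s,*b,.187),tri(a,b))
# axis: arm other end at z .138
print("axis", onz(c,*T(700,390),.138), onz(s,*S(108,98),.138))
# housing top corners z .117
print("hous top",[onz(c,*T(*p),.117)[:2].round(4).tolist() for p in [(650,333),(758,363),(733,468),(622,440)]])
print("hous scene",[onz(s,*S(*p),.117)[:2].round(4).tolist() for p in [(85,70),(176,92),(152,157),(57,136)]])
print("jar",onz(c,*T(498,494),.05),onz(s,*S(275,100),.05))
print("tube",onz(c,*T(708,238),.122),onz(s,*S(76,230),.122))
print("flat",onz(c,*(150,247),.04), "pump",onz(c,*(152,157),.13))
```

```text
top 6464 z 0.09817704211628875
((0.6394575834274292, 0.09480972588062286), (0.3356303572654724, 0.19866298139095306), 77.05406188964844) [[0.5051000118255615, -0.04650000110268593], [0.6987000107765198, -0.09099999815225601], [0.7738999724388123, 0.2361000031232834], [0.5802000164985657, 0.28060001134872437]]
scene 2612 z 0.10009027436121531
((0.642005443572998, 0.09664006531238556), (0.3002098798751831, 0.19682873785495758), 77.62700653076172) [[0.513700008392334, -0.02889999933540821], [0.7059999704360962, -0.07109999656677246], [0.7702999711036682, 0.22220000624656677], [0.578000009059906, 0.26429998874664307]]
top bar [0.4995 0.1908 0.097 ]
top bar [0.4718 0.0664 0.097 ]
top bar [0.4856 0.1287 0.097 ]
scene bar [0.4741 0.0665 0.097 ]
scene bar [0.5022 0.1944 0.097 ]
scene bar [0.4877 0.1305 0.097 ]
knob [ 0.47638705 -0.10340891  0.187     ] [ 0.47940438 -0.10473009  0.187     ] (array([ 0.4769, -0.1045,  0.184 ]), np.float64(0.0015))
axis [ 0.50213064 -0.14735456  0.138     ] [ 0.50205621 -0.14535217  0.138     ]
hous top [[0.5478, -0.1134], [0.5276, -0.1943], [0.4486, -0.1752], [0.4667, -0.0933]]
hous scene [[0.4545, -0.1744], [0.4769, -0.0897], [0.5489, -0.104], [0.5293, -0.1892]]
jar [ 0.4306406  -0.00476286  0.05      ] [ 0.43082503 -0.00429884  0.05      ]
tube [ 0.62143344 -0.15635726  0.122     ] [ 0.62848829 -0.15856143  0.122     ]
flat [0.37653963 0.35394989 0.04      ] pump [0.62264443 0.34431323 0.13      ]
```

```bash
cat >> h.py <<'E'
YAW=np.radians(-12.8)
def tool_R(tilt=0.,yaw=YAW):
    """x=jaw along chest x, z down tilted forward by tilt (deg, toward +chest x)"""
    t=np.radians(tilt);cx=np.array([np.cos(yaw),np.sin(yaw),0]);up=np.array([0,0,1.])
    z=np.sin(t)*cx-np.cos(t)*up;x=np.cos(t)*cx+np.sin(t)*up;y=np.cross(z,x)
    return R.from_matrix(np.c_[x,y,z])
def delta(s,grip,Rt):
    """shift/turn from state s so that grasp point is at grip with orientation Rt"""
    R0=R.from_quat(s["orientation"]);p=np.asarray(grip)-Rt.apply([0,0,.1547])
    return R0.inv().apply(p-s["tool_pos"]),(R0.inv()*Rt).as_rotvec(degrees=True)
def grip(s): return s["tool_pos"]+R.from_quat(s["orientation"]).apply([0,0,.1547])
E
python3 - <<'E'
from h import *
from cell import arm
s=arm.observe();print(delta(s,[.4775,-.104,.24],tool_R()))
E
```

```text
(array([-0.39089754, -0.44167185,  0.00972919]), array([-5.15979147e-02,  7.29949901e-02, -6.41494990e+01]))
```

Call:
carry_out(
  plan=[
    {"delta_pos": [-0.02,-0.022,0],"dr": [0,0,-4],"jaw": 0},
    {"delta_pos": [-0.055,-0.06,0.001],"dr": [0,0,-9],"jaw": 0},
    {"delta_pos": [-0.095,-0.105,0.002],"dr": [0,0,-16],"jaw": 0},
    {"delta_pos": [-0.135,-0.15,0.003],"dr": [0,0,-22],"jaw": 0},
    {"delta_pos": [-0.175,-0.197,0.004],"dr": [0,0,-29],"jaw": 0},
    {"delta_pos": [-0.215,-0.242,0.005],"dr": [0,0,-35],"jaw": 0},
    {"delta_pos": [-0.255,-0.287,0.006],"dr": [0,0,-42],"jaw": 0},
    {"delta_pos": [-0.295,-0.332,0.007],"dr": [0,0,-48],"jaw": 0},
    {"delta_pos": [-0.335,-0.377,0.008],"dr": [0,0,-55],"jaw": 0},
    {"delta_pos": [-0.37,-0.418,0.009],"dr": [0,0,-61],"jaw": 0.1},
    {"delta_pos": [-0.39,-0.441,0.01],"dr": [0,0,-64.1],"jaw": 0.2},
    {"delta_pos": [-0.391,-0.442,0.01],"dr": [0,0,-64.1],"jaw": 0.3},
  ],
)

```text
clock: 1.65
tool_pos: [0.4785, -0.1022, 0.3937]
orientation: [0.994, -0.11, -0.001, -0.001]
contact_force: [-0.8, 0.7, 0.1]
width: 0.702
```

Run:
```python
from h import *
from cell import arm
c=arm.capture("wrist");np.savez("w1.npz",**c);cv2.imwrite("pics/w1.png",cv2.resize(np.clip(c["image"][:,:,::-1]*1.4,0,255).astype(np.uint8),(768,576)))
s=arm.observe();print(s["clock"],s["q"].round(3),grip(s),s["width"],s["contact_force"])
print("proj knob/axis",proj(c,[[.4775,-.104,.187],[.4775,-.104,.139],[.501,-.144,.138]])*1.5)
```

```text
1.7 [-2.820e-01 -2.090e-01  1.538e+00  1.000e-03  1.814e+00 -5.900e-02] [ 0.4778023  -0.10291631  0.23921102] 0.6999395975957804 [-0.08363815  0.06431266  0.41924772]
proj knob/axis [[388.96978496 344.92986419]
 [389.38203178 309.88297788]
 [449.44597485 370.60693563]]
```

View pics/w1.png

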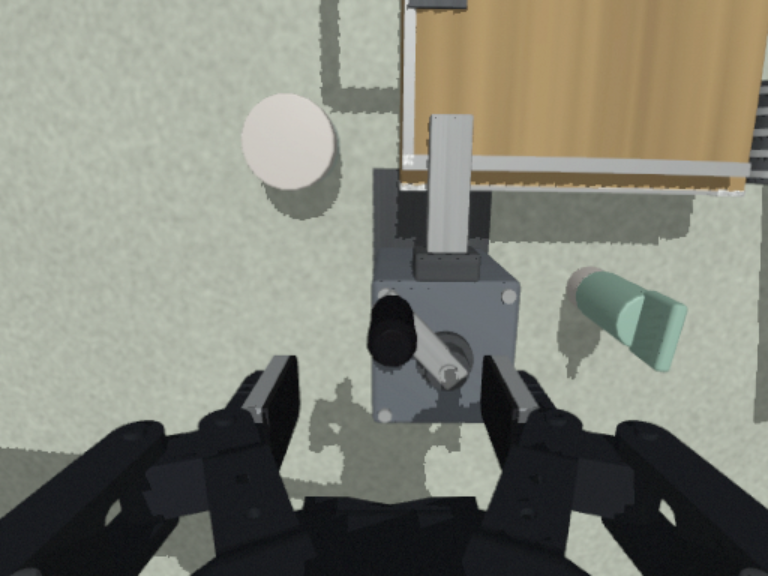

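The wrist view shows the knob top at (391,344), within 3 px of the prediction. The housing screws are at (388,296), (509,296) and (384,416), and the chest edges line up with the image axes, so the yaw is right.

Run:
```python
from h import *
from cell import arm
c=load("w1.npz")
g=lambda u,v,z:onz(c,u/1.5-.2,v/1.5-.2,z).round(4)
print("house centre?",(g(509,296,.118)+g(384,416,.118))/2, "arm end",g(449,372,.138),"knob",g(392,341,.187))
s=arm.observe();print(delta(s,[.4785,-.104,.165],tool_R()))
```

```text
house centre? [ 0.5001  -0.14525  0.118  ] arm end [ 0.5005 -0.1445  0.138 ] knob [ 0.479  -0.1025  0.187 ]
(array([0.00077211, 0.00080638, 0.07420845]), array([-0.06847475,  0.1053132 ,  0.02624759]))
```

Call:
carry_out(
  plan=[
    {"delta_pos": [0.001,0.0,0.02],"dr": [0,0,0],"jaw": 0.3},
    {"delta_pos": [0.001,0.0,0.045],"dr": [0,0,0],"jaw": 0.3},
    {"delta_pos": [0.001,0.0,0.066],"dr": [0,0,0],"jaw": 0.3},
    {"delta_pos": [0.001,0.0,0.074],"dr": [0,0,0],"jaw": 0.35},
    {"delta_pos": [0.001,0.0,0.074],"dr": [0,0,0],"jaw": 0.6},
    {"delta_pos": [0.001,0.0,0.074],"dr": [0,0,0],"jaw": 0.85},
    {"delta_pos": [0.001,0.0,0.074],"dr": [0,0,0],"jaw": 1},
    {"delta_pos": [0.001,0.0,0.074],"dr": [0,0,0],"jaw": 1},
  ],
)

```text
clock: 2.7
tool_pos: [0.479, -0.1032, 0.3211]
orientation: [0.994, -0.111, -0.0, -0.001]
contact_force: [-2.0, 0.7, 3.4]
width: 0.241
```

Run:
```python
from h import *
from cell import arm
c=arm.capture("wrist");np.savez("w2.npz",**c);cv2.imwrite("pics/w2.png",cv2.resize(np.clip(c["image"][:,:,::-1]*1.4,0,255).astype(np.uint8),(768,576)))
s=arm.observe();print(s["clock"],grip(s),s["width"],s["contact_force"])
```

```text
2.75 [ 0.47900007 -0.10300232  0.16635308] 0.24145182793851389 [-2.03846144  0.93443355  4.90432204]
```

View pics/w2.png

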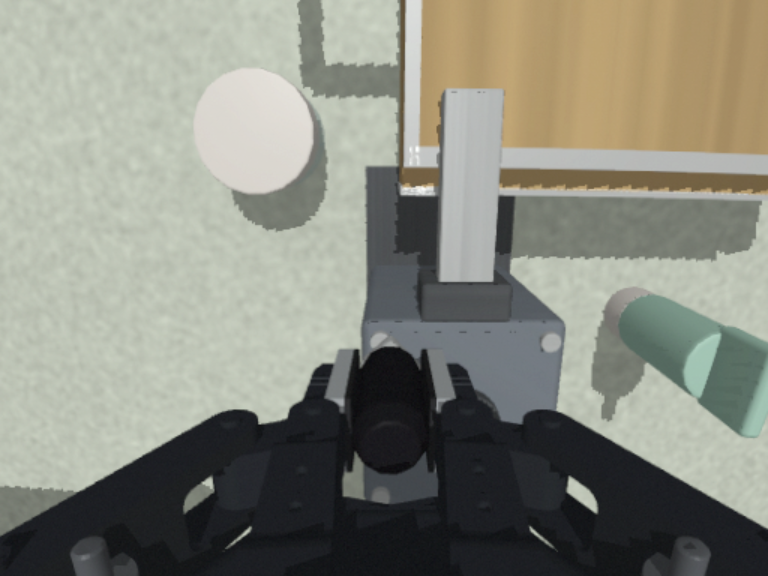

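The knob is gripped: width 0.24, or about 20 mm, and it sits between the pads at (390,400). I'll start with a short arc to check the forces.

Call:
carry_out(
  plan=[
    {"delta_pos": [0.0099,-0.0063,0],"dr": [0,0,0],"jaw": 1},
    {"delta_pos": [0.0211,-0.0098,0],"dr": [0,0,0],"jaw": 1},
    {"delta_pos": [0.0328,-0.0103,0],"dr": [0,0,0],"jaw": 1},
    {"delta_pos": [0.0443,-0.0078,0],"dr": [0,0,0],"jaw": 1},
    {"delta_pos": [0.0547,-0.0024,0],"dr": [0,0,0],"jaw": 1},
    {"delta_pos": [0.0634,0.0056,0],"dr": [0,0,0],"jaw": 1},
  ],
)

```text
clock: 3.5
tool_pos: [0.5408, -0.1229, 0.3211]
orientation: [0.994, -0.111, 0.001, -0.001]
contact_force: [0.6, 3.2, 2.0]
width: 0.236
```

```bash
cat > st.py <<'E'
from h import *
from cell import arm
s=arm.observe();g=grip(s);d=g[:2]-np.array([.5005,-.1447]);cx=np.array([np.cos(YAW),np.sin(YAW)]);cy=np.array([-cx[1],cx[0]])
print(s["clock"],g.round(4),"w",s["width"],"F",s["contact_force"].round(1),"r",np.linalg.norm(d),"deg",np.degrees(np.arctan2(d@cy,-d@cx)))
E
python3 st.py
```

```text
3.5 [ 0.5411 -0.1226  0.1664] w 0.23585699001553986 F [0.6 3.2 2. ] r 0.0462246220203945 deg 138.6992034640465
```

Call:
carry_out(
  plan=[
    {"delta_pos": [0.0078,0.0135,0],"dr": [0,0,0],"jaw": 1},
    {"delta_pos": [0.0105,0.0289,0],"dr": [0,0,0],"jaw": 1},
    {"delta_pos": [0.0078,0.0443,0],"dr": [0,0,0],"jaw": 1},
    {"delta_pos": [0,0.0578,0],"dr": [0,0,0],"jaw": 1},
    {"delta_pos": [-0.012,0.0679,0],"dr": [0,0,0],"jaw": 1},
    {"delta_pos": [-0.0267,0.0732,0],"dr": [0,0,0],"jaw": 1},
    {"delta_pos": [-0.0423,0.0732,0],"dr": [0,0,0],"jaw": 1},
    {"delta_pos": [-0.057,0.0679,0],"dr": [0,0,0],"jaw": 1},
    {"delta_pos": [-0.069,0.0578,0],"dr": [0,0,0],"jaw": 1},
    {"delta_pos": [-0.0768,0.0443,0],"dr": [0,0,0],"jaw": 1},
    {"delta_pos": [-0.0795,0.0289,0],"dr": [0,0,0],"jaw": 1},
    {"delta_pos": [-0.0768,0.0135,0],"dr": [0,0,0],"jaw": 1},
  ],
)

```text
clock: 5.0
tool_pos: [0.4626, -0.1184, 0.3211]
orientation: [0.994, -0.111, 0.0, -0.001]
contact_force: [0.5, -3.8, 1.2]
width: 0.235
```

```bash
python3 st.py
```

```text
5.0 [ 0.4627 -0.1183  0.1664] w 0.23526485109161674 F [ 0.5 -3.8  1.2] r 0.04612612207731884 deg 22.147526230639393
```

Call:
carry_out(
  plan=[
    {"delta_pos": [0.0078,-0.0135,0],"dr": [0,0,0],"jaw": 1},
    {"delta_pos": [0.0198,-0.0236,0],"dr": [0,0,0],"jaw": 1},
    {"delta_pos": [0.0345,-0.0289,0],"dr": [0,0,0],"jaw": 1},
    {"delta_pos": [0.0501,-0.0289,0],"dr": [0,0,0],"jaw": 1},
    {"delta_pos": [0.0648,-0.0236,0],"dr": [0,0,0],"jaw": 1},
    {"delta_pos": [0.0768,-0.0135,0],"dr": [0,0,0],"jaw": 1},
    {"delta_pos": [0.0846,0,0],"dr": [0,0,0],"jaw": 1},
    {"delta_pos": [0.0873,0.0154,0],"dr": [0,0,0],"jaw": 1},
    {"delta_pos": [0.0846,0.0308,0],"dr": [0,0,0],"jaw": 1},
    {"delta_pos": [0.0768,0.0443,0],"dr": [0,0,0],"jaw": 1},
    {"delta_pos": [0.0648,0.0544,0],"dr": [0,0,0],"jaw": 1},
    {"delta_pos": [0.0501,0.0597,0],"dr": [0,0,0],"jaw": 1},
  ],
)

```text
clock: 6.5
tool_pos: [0.498, -0.1879, 0.321]
orientation: [0.994, -0.111, 0.001, -0.001]
contact_force: [2.0, 7.3, 3.2]
width: 0.238
```

```bash
python3 st.py
```

```text
6.5 [ 0.4983 -0.1876  0.1663] w 0.23758516628010337 F [2.  7.3 3.2] r 0.042939616241175996 deg -99.85769209914888
```

Call:
carry_out(
  plan=[
    {"delta_pos": [-0.0156,0,0],"dr": [0,0,0],"jaw": 1},
    {"delta_pos": [-0.0303,-0.0053,0],"dr": [0,0,0],"jaw": 1},
    {"delta_pos": [-0.0423,-0.0154,0],"dr": [0,0,0],"jaw": 1},
    {"delta_pos": [-0.0486,-0.0253,0],"dr": [0,0,0],"jaw": 1},
    {"delta_pos": [-0.0513,-0.0327,0],"dr": [0,0,0],"jaw": 1},
    {"delta_pos": [-0.0525,-0.0388,0],"dr": [0,0,0],"jaw": 1},
    {"delta_pos": [-0.0528,-0.0427,0],"dr": [0,0,0],"jaw": 1},
    {"delta_pos": [-0.0528,-0.0455,0],"dr": [0,0,0],"jaw": 1},
  ],
)

```text
clock: 7.5
tool_pos: [0.4566, -0.1321, 0.3211]
orientation: [0.994, -0.111, 0.001, -0.0]
contact_force: [1.2, -9.2, 1.2]
width: 0.239
```

```bash
python3 st.py
```

```text
7.5 [ 0.4569 -0.132   0.1664] w 0.23863083998163964 F [ 1.2 -9.2  1.2] r 0.04544442594524654 deg 3.483495617851228
```

Call:
carry_out(
  plan=[
    {"delta_pos": [0.0,-0.0015,0],"dr": [0,0,0],"jaw": 1},
    {"delta_pos": [0.0,-0.003,0],"dr": [0,0,0],"jaw": 1},
    {"delta_pos": [0.0,-0.003,0],"dr": [0,0,0],"jaw": 1},
  ],
)

```text
clock: 7.88
tool_pos: [0.4569, -0.131, 0.3211]
orientation: [0.994, -0.112, 0.0, 0.002]
contact_force: [0.1, -11.9, 0.6]
width: 0.239
```

```bash
python3 st.py
python3 - <<'E'
from h import *
from cell import arm
for n in("wrist","top"):
    c=arm.capture(n);np.savez(n+"3.npz",**c);im=c["image"][:,:,::-1]
    if n=="top": im=im[100:255,140:350]
    cv2.imwrite(f"pics/{n}3.png",cv2.resize(np.clip(im*1.4,0,255).astype(np.uint8),(768,576)))
E
```

```text
7.875 [ 0.4569 -0.1318  0.1664] w 0.23935286181656 F [  0.1 -11.9   0.6] r 0.04543750404623735 deg 3.7014290700760446
```

View pics/wrist3.png

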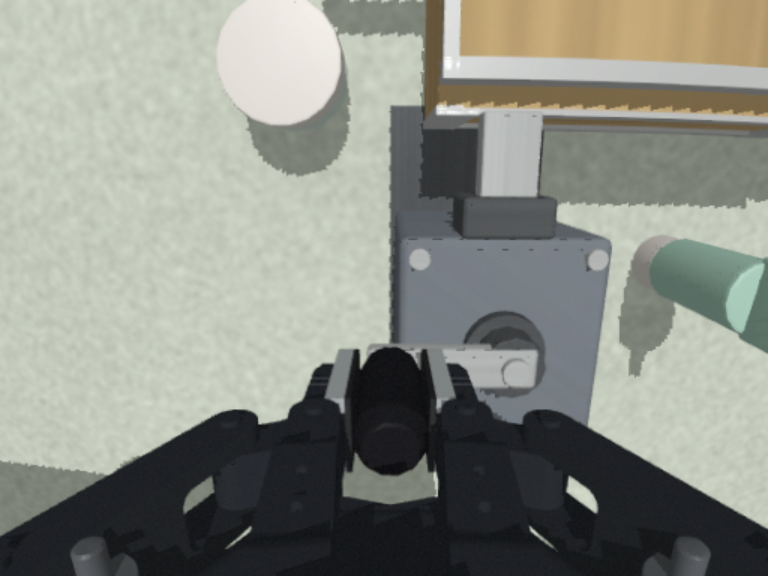

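View pics/top3.png

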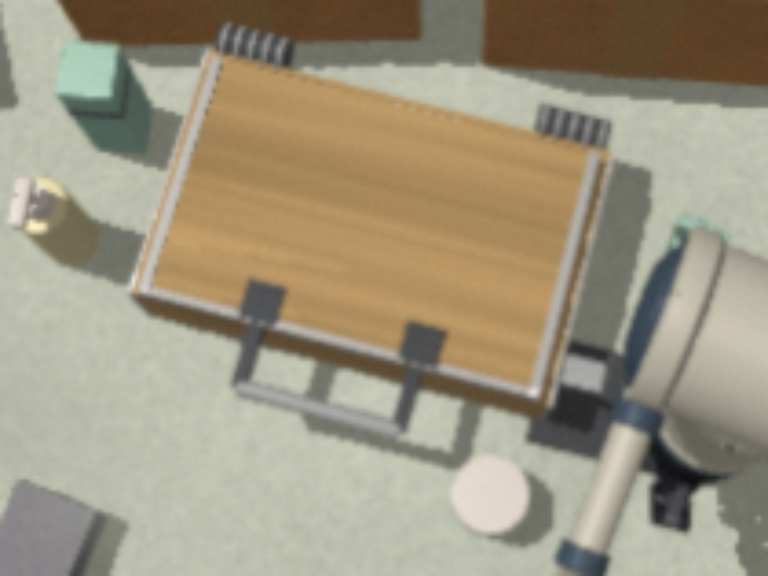

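The bolt now ends at (510,112) in the wrist view, clear of the lid edge. The crank arm lies along -x, and the knob doesn't move under a 12 N push, so the crank is at its stop. I'll release it, rise and look at the bar.

Call:
carry_out(
  plan=[
    {"delta_pos": [0.0,0.001,0],"dr": [0,0,0],"jaw": 0.8},
    {"delta_pos": [0.0,0.001,0],"dr": [0,0,0],"jaw": 0.5},
    {"delta_pos": [0.0,0.001,0],"dr": [0,0,0],"jaw": 0.4},
    {"delta_pos": [0.0,0.001,-0.005],"dr": [0,0,0],"jaw": 0.4},
    {"delta_pos": [0.0,0.001,-0.03],"dr": [0,0,0],"jaw": 0.4},
    {"delta_pos": [0.0,0.001,-0.06],"dr": [0,0,0],"jaw": 0.4},
    {"delta_pos": [0.0,0.001,-0.08],"dr": [0,0,0],"jaw": 0.4},
  ],
)

```text
clock: 8.85
tool_pos: [0.4565, -0.1315, 0.403]
orientation: [0.994, -0.112, 0.001, 0.003]
contact_force: [-0.1, -0.6, 0.9]
width: 0.597
```

```bash
python3 st.py
python3 - <<'E'
from h import *
from cell import arm
s=arm.observe();cx=np.array([np.cos(YAW),np.sin(YAW),0])
for t in(30,):
    a=np.radians(t);d=np.sin(a)*cx-np.cos(a)*np.array([0,0,1])
    print(delta(s,np.array([.4866,.1297,.092])-.1*d,tool_R(t)))
E
```

```text
8.85 [ 0.4568 -0.1323  0.2483] w 0.5966855299094784 F [-0.1 -0.6  0.9] r 0.04544590051234409 deg 3.030087574416345
(array([-0.15663104, -0.26149171,  0.08875884]), array([ 0.2975804 , 29.84481284, -0.03304696]))
```

Call:
carry_out(
  plan=[
    {"delta_pos": [-0.01,-0.02,0],"dr": [0,2,0],"jaw": 0.4},
    {"delta_pos": [-0.035,-0.06,0.005],"dr": [0,6,0],"jaw": 0.4},
    {"delta_pos": [-0.06,-0.1,0.015],"dr": [0,10,0],"jaw": 0.45},
    {"delta_pos": [-0.085,-0.14,0.03],"dr": [0,15,0],"jaw": 0.5},
    {"delta_pos": [-0.11,-0.18,0.045],"dr": [0,20,0],"jaw": 0.55},
    {"delta_pos": [-0.135,-0.22,0.065],"dr": [0,25,0],"jaw": 0.6},
    {"delta_pos": [-0.15,-0.25,0.082],"dr": [0.3,28.5,0],"jaw": 0.6},
    {"delta_pos": [-0.157,-0.261,0.089],"dr": [0.3,29.8,0],"jaw": 0.6},
    {"delta_pos": [-0.157,-0.261,0.089],"dr": [0.3,29.8,0],"jaw": 0.6},
  ],
)

```text
clock: 9.98
tool_pos: [0.3613, 0.1584, 0.3118]
orientation: [0.96, -0.107, 0.256, 0.029]
contact_force: [-0.5, 0.0, 0.6]
width: 0.399
```

Run:
```python
from h import *
from cell import arm
c=arm.capture("wrist");np.savez("w4.npz",**c);im=cv2.resize(np.clip(c["image"][:,:,::-1]*1.4,0,255).astype(np.uint8),(768,576))
s=arm.observe();print(s["clock"],s["q"].round(3),grip(s),s["width"],s["contact_force"])
cx=np.array([np.cos(YAW),np.sin(YAW),0]);cy=np.array([-cx[1],cx[0],0]);b=np.array([.4866,.1297,.092])
q=proj(c,[b-.058*cy,b,b+.058*cy])*1.5;print(q)
for p in q: cv2.circle(im,tuple(p.astype(int).tolist()),3,(0,0,255),-1)
cv2.imwrite("pics/w4.png",im)
```

```text
10.025 [ 0.458 -0.691  2.066 -0.327  1.357  0.684] [0.43694033 0.14075046 0.17845965] 0.398655922295291 [ 0.92270333 -0.13364143  0.31852696]
[[394.4331247  408.73794287]
 [394.94756469 305.85969233]
 [395.49510918 188.24034626]]
```

View pics/w4.png

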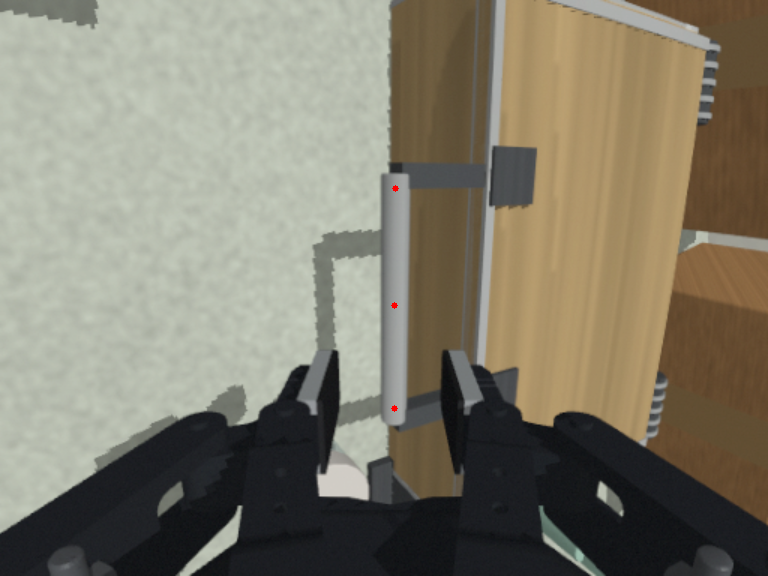

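The bar lies exactly on the predicted points, with its ends at (395,188) and (394,409) and centre at (395,306). The jaws straddle it and the rear finger clears the lid edge.

Run:
```python
from h import *
from cell import arm
s=arm.observe();print(delta(s,[.4866,.1297,.092],tool_R(30)))
```

```text
(array([ 0.00075315, -0.00024457,  0.10031215]), array([-0.02009961,  0.07926602,  0.04990742]))
```

Call:
carry_out(
  plan=[
    {"delta_pos": [0.0008,0,0.02],"dr": [0,0,0],"jaw": 0.6},
    {"delta_pos": [0.0008,0,0.05],"dr": [0,0,0],"jaw": 0.6},
    {"delta_pos": [0.0008,0,0.08],"dr": [0,0,0],"jaw": 0.6},
    {"delta_pos": [0.0008,0,0.096],"dr": [0,0,0],"jaw": 0.6},
    {"delta_pos": [0.0008,0,0.1],"dr": [0,0,0],"jaw": 0.6},
    {"delta_pos": [0.0008,0,0.1],"dr": [0,0,0],"jaw": 0.8},
    {"delta_pos": [0.0008,0,0.1],"dr": [0,0,0],"jaw": 1},
    {"delta_pos": [0.0008,0,0.1],"dr": [0,0,0],"jaw": 1},
    {"delta_pos": [0.0008,0,0.1],"dr": [0,0,0],"jaw": 1},
  ],
)

```text
clock: 11.15
tool_pos: [0.4108, 0.1467, 0.2269]
orientation: [0.96, -0.107, 0.257, 0.029]
contact_force: [-6.0, -1.5, 2.4]
width: 0.137
```

```bash
cat > lid.py <<'E'
from h import *
from cell import arm
import sys
cx=np.array([np.cos(YAW),np.sin(YAW),0]);B0=np.array([.4866,.1297,.092]);H=B0+.25*cx
def bar(deg): a=np.radians(deg);return H-.25*np.cos(a)*cx+np.array([0,0,.25*np.sin(a)])
s=arm.observe();g=grip(s);d=g-H
ax=R.from_quat(s["orientation"]).as_matrix()
print(s["clock"],"grip",g.round(4),"w",round(s["width"],3),"F",s["contact_force"].round(1),"r",np.hypot(d@cx,d[2]).round(4),"lid deg",np.degrees(np.arctan2(d[2],-d@cx)).round(2),"tilt",np.degrees(np.arctan2(ax[:,2]@cx,-ax[2,2])).round(2))
if len(sys.argv)>1:
    tilt=float(sys.argv[1])
    for a in sys.argv[2:]:
        t,r=delta(s,bar(float(a)),tool_R(tilt));print(a,t.round(4),r.round(2))
E
python3 lid.py 30 2 5 8 12 16 20 24 28
python3 - <<'E'
from h import *
from cell import arm
c=arm.capture("wrist");im=cv2.resize(np.clip(c["image"][:,:,::-1]*1.4,0,255).astype(np.uint8),(768,576));cv2.imwrite("pics/w5.png",im)
E
```

```text
11.15 grip [0.4861 0.1297 0.0928] w 0.137 F [-6.  -1.5  2.4] r 0.2505 lid deg 0.18 tilt 29.93
2 [ 0.0043 -0.0002 -0.0065] [-0.02  0.07  0.05]
5 [ 0.0116 -0.0002 -0.0175] [-0.02  0.07  0.05]
8 [ 0.0193 -0.0002 -0.028 ] [-0.02  0.07  0.05]
12 [ 0.0305 -0.0002 -0.0414] [-0.02  0.07  0.05]
16 [ 0.0426 -0.0002 -0.0539] [-0.02  0.07  0.05]
20 [ 0.0556 -0.0002 -0.0656] [-0.02  0.07  0.05]
24 [ 0.0693 -0.0002 -0.0764] [-0.02  0.07  0.05]
28 [ 0.0838 -0.0002 -0.0862] [-0.02  0.07  0.05]
```

View pics/w5.png

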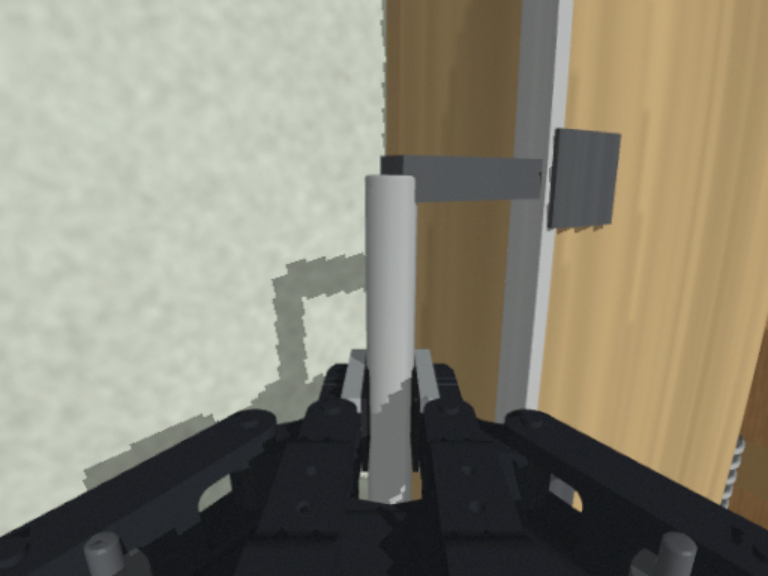

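The bar is held between the pads (width 0.137, force small). I'll lift along the arc.

Call:
carry_out(
  plan=[
    {"delta_pos": [0.0043,0,-0.0065],"dr": [0,0,0],"jaw": 1},
    {"delta_pos": [0.0116,0,-0.0175],"dr": [0,0,0],"jaw": 1},
    {"delta_pos": [0.0193,0,-0.028],"dr": [0,0,0],"jaw": 1},
    {"delta_pos": [0.0305,0,-0.0414],"dr": [0,0,0],"jaw": 1},
    {"delta_pos": [0.0426,0,-0.0539],"dr": [0,0,0],"jaw": 1},
    {"delta_pos": [0.0556,0,-0.0656],"dr": [0,0,0],"jaw": 1},
    {"delta_pos": [0.0693,0,-0.0764],"dr": [0,0,0],"jaw": 1},
    {"delta_pos": [0.0838,0,-0.0862],"dr": [0,0,0],"jaw": 1},
  ],
)

```text
clock: 12.2
tool_pos: [0.4384, 0.1404, 0.3456]
orientation: [0.961, -0.107, 0.255, 0.028]
contact_force: [-20.3, 0.6, 8.7]
width: 0.14
```

```bash
python3 lid.py 30 31 34 37 40 43 46 49 51 53 55
python3 - <<'E'
from h import *
from cell import arm
c=arm.capture("wrist");im=cv2.resize(np.clip(c["image"][:,:,::-1]*1.4,0,255).astype(np.uint8),(768,576));cv2.imwrite("pics/w6.png",im)
E
```

```text
12.2 grip [0.5132 0.1235 0.2113] w 0.14 F [-20.3   0.6   8.7] r 0.2526 lid deg 28.17 tilt 29.72
31 [ 0.0112 -0.0002 -0.0041] [-0.03  0.28  0.04]
34 [ 0.0228 -0.0002 -0.0102] [-0.03  0.28  0.04]
37 [ 0.0347 -0.0002 -0.0157] [-0.03  0.28  0.04]
40 [ 0.0468 -0.0002 -0.0205] [-0.03  0.28  0.04]
43 [ 0.0592 -0.0002 -0.0248] [-0.03  0.28  0.04]
46 [ 0.0718 -0.0002 -0.0283] [-0.03  0.28  0.04]
49 [ 0.0846 -0.0002 -0.0312] [-0.03  0.28  0.04]
51 [ 0.0932 -0.0002 -0.0328] [-0.03  0.28  0.04]
53 [ 0.1018 -0.0002 -0.034 ] [-0.03  0.28  0.04]
55 [ 0.1105 -0.0002 -0.035 ] [-0.03  0.28  0.04]
```

View pics/w6.png

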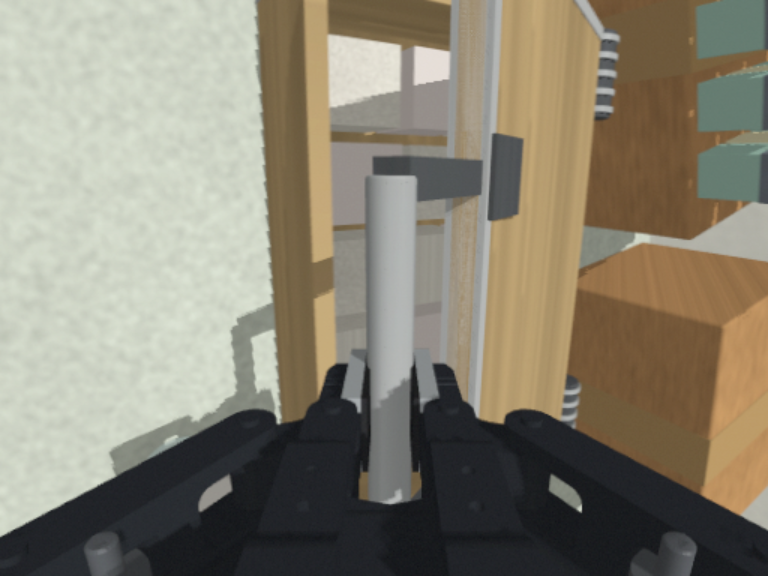

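The lid is opening, with a clear gap below its edge at x≈450. There is a 20 N radial force, so I'll shift my hinge estimate by about 1.5 mm to relax it.

```bash
sed -i 's/H=B0+.25\*cx/H=B0+.2485*cx+np.array([0,0,.0015])/' lid.py; python3 lid.py 30 28.5 30 33 36 39 42 45 48
```

```text
12.25 grip [0.5151 0.1231 0.2148] w 0.134 F [-17.6  -1.7   8. ] r 0.2506 lid deg 28.94 tilt 30.05
28.5 [-0.0012 -0.0004  0.0015] [-0.08 -0.05 -0.02]
30 [ 0.0044 -0.0004 -0.0018] [-0.08 -0.05 -0.02]
33 [ 0.0159 -0.0004 -0.0081] [-0.08 -0.05 -0.02]
36 [ 0.0277 -0.0004 -0.0137] [-0.08 -0.05 -0.02]
39 [ 0.0398 -0.0004 -0.0187] [-0.08 -0.05 -0.02]
42 [ 0.0522 -0.0004 -0.0231] [-0.08 -0.05 -0.02]
45 [ 0.0647 -0.0004 -0.0268] [-0.08 -0.05 -0.02]
48 [ 0.0775 -0.0004 -0.0298] [-0.08 -0.05 -0.02]
```

Call:
carry_out(
  plan=[
    {"delta_pos": [0.0044,0,-0.0018],"dr": [0,0,0],"jaw": 1},
    {"delta_pos": [0.0159,0,-0.0081],"dr": [0,0,0],"jaw": 1},
    {"delta_pos": [0.0277,0,-0.0137],"dr": [0,0,0],"jaw": 1},
    {"delta_pos": [0.0398,0,-0.0187],"dr": [0,0,0],"jaw": 1},
    {"delta_pos": [0.0522,0,-0.0231],"dr": [0,0,0],"jaw": 1},
    {"delta_pos": [0.0647,0,-0.0268],"dr": [0,0,0],"jaw": 1},
    {"delta_pos": [0.0775,0,-0.0298],"dr": [0,0,0],"jaw": 1},
    {"delta_pos": [0.0775,0,-0.0298],"dr": [0,0,0],"jaw": 1},
  ],
)

```text
clock: 13.25
tool_pos: [0.4906, 0.1282, 0.4168]
orientation: [0.959, -0.108, 0.26, 0.028]
contact_force: [-9.0, 0.1, 7.2]
width: 0.141
```

```bash
python3 lid.py 30 50 52 54 56 58 59.5 61
python3 - <<'E'
from h import *
from cell import arm
c=arm.capture("wrist");im=cv2.resize(np.clip(c["image"][:,:,::-1]*1.4,0,255).astype(np.uint8),(768,576));cv2.imwrite("pics/w7.png",im)
c=arm.capture("scene");np.savez("s7.npz",**c);im=cv2.resize(np.clip(c["image"][100:300,150:416,::-1]*1.4,0,255).astype(np.uint8),(798,600));cv2.imwrite("pics/s7.png",im)
E
```

```text
13.25 grip [0.5668 0.1113 0.2833] w 0.141 F [-9.   0.1  7.2] r 0.2523 lid deg 48.78 tilt 30.31
50 [ 0.0065 -0.0006  0.0013] [-0.16 -0.31 -0.08]
52 [ 0.0151 -0.0006 -0.    ] [-0.16 -0.31 -0.08]
54 [ 0.0238 -0.0007 -0.0011] [-0.16 -0.31 -0.08]
56 [ 0.0325 -0.0007 -0.0018] [-0.16 -0.31 -0.08]
58 [ 0.0412 -0.0007 -0.0022] [-0.16 -0.31 -0.08]
59.5 [ 0.0477 -0.0007 -0.0023] [-0.16 -0.31 -0.08]
61 [ 0.0543 -0.0007 -0.0022] [-0.16 -0.31 -0.08]
```

View pics/w7.png

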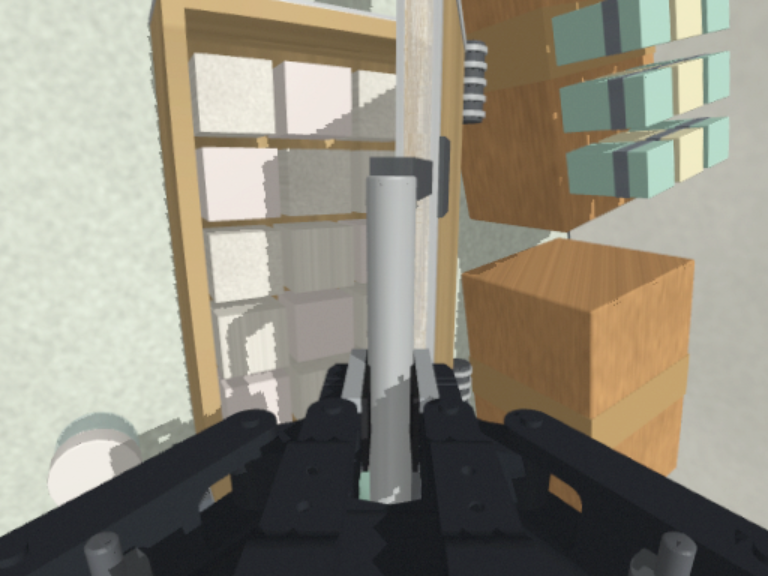

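View pics/s7.png

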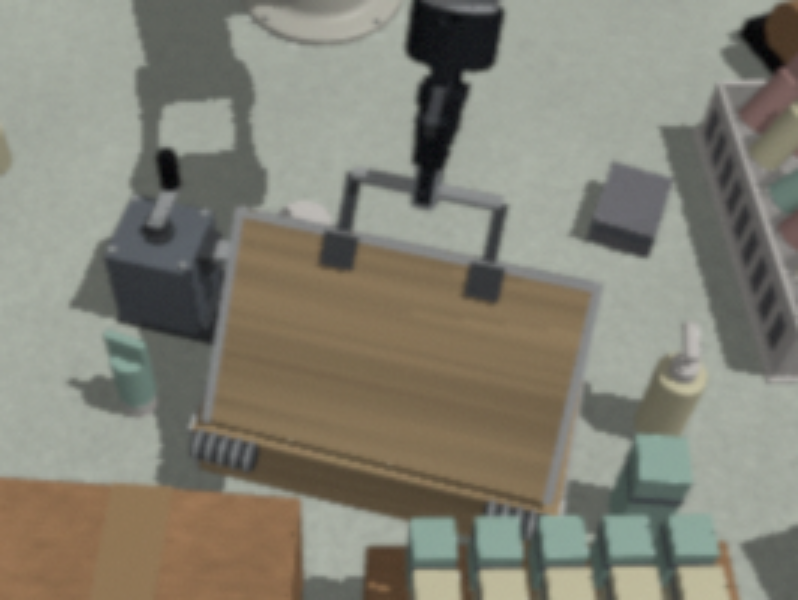

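Both views show the bar held and the lid about half open, with all bystanders standing. I'll check the lid angle against the plane in the scene depth image.

```bash
cat > ang.py <<'E'
from h import *
import sys
def lidang(c):
    P=cloud(c);im=c["image"].astype(int)
    v,u=np.mgrid[:384,:512]
    m=(u>225)&(u<335)&(v>185)&(v<262)&((im[...,0]-im[...,2])>25)&(P[...,2]>.11)&(P[...,2]<.4)
    q=P[m]
    for _ in range(5):
        ce=q.mean(0);n=np.linalg.svd(q-ce,full_matrices=False)[2][2];r=(q-ce)@n;q=q[abs(r)<max(.003,2*r.std())]
    n*=np.sign(n[2]);cx=np.array([np.cos(YAW),np.sin(YAW),0])
    return len(q),np.degrees(np.arctan2(n@cx,n[2])),r.std()
if __name__=="__main__": print(lidang(load(sys.argv[1])))
E
python3 ang.py s7.npz; python3 lid.py
```

```text
(5766, np.float64(48.41657237537277), np.float64(0.0014322806171353257))
13.35 grip [0.5663 0.1114 0.2828] w 0.137 F [-8.5  0.3  7.3] r 0.2523 lid deg 48.63 tilt 30.28
```

Call:
carry_out(
  plan=[
    {"delta_pos": [0.0065,0,0.0],"dr": [0,0,0],"jaw": 1},
    {"delta_pos": [0.0151,0,-0.0015],"dr": [0,0,0],"jaw": 1},
    {"delta_pos": [0.0238,0,-0.0026],"dr": [0,0,0],"jaw": 1},
    {"delta_pos": [0.0325,0,-0.0033],"dr": [0,0,0],"jaw": 1},
    {"delta_pos": [0.0412,0,-0.0037],"dr": [0,0,0],"jaw": 1},
    {"delta_pos": [0.0477,0,-0.0038],"dr": [0,0,0],"jaw": 1},
    {"delta_pos": [0.0477,0,-0.0038],"dr": [0,0,0],"jaw": 1},
    {"delta_pos": [0.0477,0,-0.0038],"dr": [0,0,0],"jaw": 1},
  ],
)

```text
clock: 14.35
tool_pos: [0.5285, 0.1193, 0.445]
orientation: [0.959, -0.108, 0.26, 0.028]
contact_force: [-5.0, -0.3, 5.3]
width: 0.136
```

```bash
python3 lid.py 30 58 56 54 52 50 48.5 47.5
python3 - <<'E'
from h import *
from cell import arm
c=arm.capture("scene");np.savez("s8.npz",**c)
from ang import lidang
print(lidang(c))
E
```

```text
14.35 grip [0.6048 0.1024 0.3115] w 0.136 F [-5.  -0.3  5.3] r 0.2524 lid deg 59.73 tilt 30.35
58 [-0.0066 -0.0008  0.0025] [-0.16 -0.35 -0.1 ]
56 [-0.0153 -0.0008  0.0029] [-0.16 -0.35 -0.1 ]
54 [-0.024  -0.0008  0.0036] [-0.16 -0.35 -0.1 ]
52 [-0.0327 -0.0008  0.0046] [-0.16 -0.35 -0.1 ]
50 [-0.0413 -0.0008  0.0059] [-0.16 -0.35 -0.1 ]
48.5 [-0.0478 -0.0008  0.0071] [-0.16 -0.35 -0.1 ]
47.5 [-0.052  -0.0007  0.008 ] [-0.16 -0.35 -0.1 ]
(5779, np.float64(59.55197682852022), np.float64(0.0013856151428615364))
```

The lid is past balance: 59.7° from the bar position and 59.6° from the depth plane. Now I'll ease it back to about 47.5°.

Call:
carry_out(
  plan=[
    {"delta_pos": [-0.0066,0,0.0003],"dr": [0,0,0],"jaw": 1},
    {"delta_pos": [-0.0153,0,0.0007],"dr": [0,0,0],"jaw": 1},
    {"delta_pos": [-0.024,0,0.0014],"dr": [0,0,0],"jaw": 1},
    {"delta_pos": [-0.0327,0,0.0024],"dr": [0,0,0],"jaw": 1},
    {"delta_pos": [-0.0413,0,0.0037],"dr": [0,0,0],"jaw": 1},
    {"delta_pos": [-0.0478,0,0.0049],"dr": [0,0,0],"jaw": 1},
    {"delta_pos": [-0.052,0,0.0058],"dr": [0,0,0],"jaw": 1},
    {"delta_pos": [-0.052,0,0.0058],"dr": [0,0,0],"jaw": 1},
    {"delta_pos": [-0.052,0,0.0058],"dr": [0,0,0],"jaw": 1},
    {"delta_pos": [-0.052,0,0.0058],"dr": [0,0,0],"jaw": 1},
  ],
)

```text
clock: 15.65
tool_pos: [0.4871, 0.1288, 0.4142]
orientation: [0.959, -0.108, 0.261, 0.027]
contact_force: [-4.0, -0.7, 6.2]
width: 0.137
```

```bash
cat > fin.py <<'E'
from h import *
from cell import arm
c=arm.capture("scene");np.savez("s9.npz",**c)
from ang import lidang
print(lidang(c)); print(arm.observe()["qd"].round(4))
im=cv2.resize(np.clip(c["image"][100:300,150:416,::-1]*1.4,0,255).astype(np.uint8),(798,600));cv2.imwrite("pics/s9.png",im)
E
python3 lid.py; python3 fin.py;python3 lid.py
```

```text
15.65 grip [0.5635 0.112  0.2808] w 0.137 F [-4.  -0.7  6.2] r 0.2527 lid deg 47.84 tilt 30.39
(5746, np.float64(47.543204206460466), np.float64(0.0014413564693648555))
[ 0.0002  0.0002  0.0006 -0.0011  0.0008  0.0021]
15.7 grip [0.5635 0.112  0.2808] w 0.137 F [-3.6  0.2  5. ] r 0.2527 lid deg 47.84 tilt 30.39
```

View pics/s9.png

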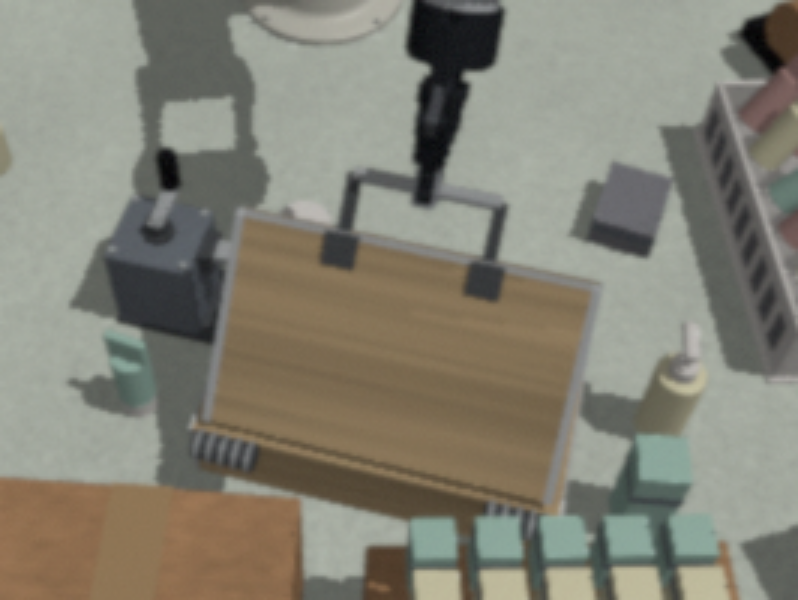

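The lid is held still at about 47.7° with the bar at (425,195) in the gripper. The tube, cartons and pump bottle stand where they were. I'll hand the job in.

```bash
python3 -c "
from cell import arm
print(arm.close_job())"
```

```text
the job is handed in; nothing more can be done
None
```

I wound the crank clockwise to its stop, lifted the lid past its balance point, and eased it back. The gripper is still holding it about 7° below that point. The job took 15.7 s of the 70 s allowed.

- **Crank:** I carried the knob round about 670°. It then stayed put under a 12 N push, and the wrist picture showed the bolt clear of the lid.
- **Lid raised:** it reached 59.7° from the bar position and 59.6° from the scene camera's depth image. The gripper held the bar throughout.
- **Lid held:** it reads 47.8° from the bar position and 47.5° from the depth image, against the 45–50° asked for. The arm was still, and the force on the tool was about 6 N.
- **Hinge estimate:** it was 1 to 2 mm off, which put up to about 20 N of sideways force on the bar on the way up. I adjusted for this, and the force dropped to single figures.
- **Surrounding stock:** the tube, both cartons and the pump bottle looked unmoved in the last picture. The jar was partly hidden by the lid and the small bottle was cut off at the edge of the crop. The arm was never planned to go near either, but I did not re-measure any of them.

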